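Bring up the loaf carrier and hold its clamp open

ROBOT

A 7-joint arm with a two-finger parallel gripper is mounted at the origin on the work surface. World frame = base frame: x ahead of the robot, y to its left, z up, the work surface at z = 0. Lengths are in m, angles in rad, forces in N, time in s.
With the tool pointing down it reaches from about 0.4 to 0.875 m from the base axis. Payload 19.3 kg.
Tool frame: the origin (TCP) lies on the centre line of the jaws, within the pads' length; the fingertips stand 8 mm ahead of it and the grasp point (between the pads) lies 11 mm behind it; z points along the fingers, y is the line along which they close (so a half turn about z gives the same grasp; the last joint's range is limited). The gripper opens to 85 mm and grips with 20 to 120 N. Pads are 22 mm wide; open, the fingers measure 114 mm over their backs; the gripper's body (76 mm by 85 mm) begins 54 mm behind the grasp point. The pads swing forward as they close: fully open they stand 13 mm farther back than shut.
Start: joints at [1.232, 0.521, -0.036, 1.599, 0.021, 1.021, -0.113], TCP at [0.166, -0.603, 0.239] pointing down, gripper open.
Joint ranges: [-2.91, 2.91], [-0.3, 2.13], [-1.5, 1.42], [0.17, 2.43], [-1.26, 4.41], [0.16, 1.93], [-2.52, 2.52]. Speed limits (rad/s): [1.89, 1.89, 2.39, 2.39, 3.01, 3.01, 3.01].

INTERFACE

Orientations are given as [roll, pitch, yaw] about the fixed x, y, z axes, in that order (R = Rz(yaw) Ry(pitch) Rx(roll)).
In Python, from workcell import status, grab_frame, camera_params, bot, search_frame, silhouettes gives the robot as it stands.
- The arm moves only by the shell command python3 -m creep 'ROWS' [FORCE]. ROWS is JSON, a list of rows, each a list of 5 numbers: the shift along the tool's x, y, z in units of 60 mm (1.0 is 60 mm), then the turn about the tool's z in units of 8 degrees (1.0 is 8 degrees), then the opening, from 0 (shut) to 1 (fully open). In form: [[x, y, z, twist, hand], ...]. A call has 1 to 5 rows; each row is the pose to reach, as a shift and turn from the pose commanded when the call began, along the tool's axes at that moment; what a row does not reach only later rows make up. A row lasts 1/8 s, in which the tool goes at most 62.5 mm and 10.7 degrees, less where a joint would pass 70% of its speed; a pose out of reach is approached as far as the arm can. A call with a gripper value outside its range is refused whole. The fingers move at their own pace and stop on an object; FORCE is the grip in N (left out, the last holds). Time passes only in rows, so rows that repeat a pose let the fingers close. It gives the time, the measured TCP pose, the force, the opening and the grip force at its end, in the units of the state.
- status.observe(): the state, without advancing time (a new reading comes with each control period).
- grab_frame(name): name is "side" or "top"; returns the picture (480x640x3 uint8, blue, green, red); there is no depth.
- camera_params(name): a dict with "K" (3x3 intrinsics, pixels), "k1" (the pictures are not rectified: a ray, as slopes to the right and down, at radius r is drawn at 1 + k1 r^2 times it, then the intrinsics apply), "rvec" (rotation vector, rad) and "tvec" (3), from world to camera coordinates, as OpenCV has them. Camera axes: x right, y down, z forward; pixel columns grow to the right and rows downward; lengths in m; the calibration is good to about 2 mm. A picture is of the moment at which its call begins. camera_params takes no time and is no camera call.
- bot.job_done(): hands the job in; it is judged then, once.
Trained networks look in the newest picture that a camera, given by its name, has taken for a name from the list of things; names that differ only in an ending like _2 or _b are one class to them, and where a whole thing is asked for, a point or a joint stands for the part that bears it (a point fixed in the world has none). Each returns a list of dicts, best first, with "p" (0 to 1); they miss things now and then, are a little off and sometimes report something else, mostly with a low value. They report only what shows in the picture. A call takes as long as a camera call. They do not tell look-alikes from the thing itself.
- search_frame(camera, name): "extent" ([left, top, right, bottom] as shares, 0 to 1, of the picture: columns of its width, rows of its height, round what is visible of it).
- silhouettes(camera, name): "mask" (480x640 bool, what is visible of it) and "extent" ([left, top, right, bottom] as shares, 0 to 1, of the picture: columns of its width, rows of its height, round what is visible of it).
The state is a dict: "clock": time; "qpos": joint angles; "qd": joint speeds; "joint_efforts": joint torques, N m; "position": TCP position; "tool_rot": TCP orientation; "force": force on the tool from outside, world axes, zero at the start; "moment": the same for the moment, N m; "grip_width": finger opening in m; "finger_force": force on a finger pad.
Only numpy, scipy, OpenCV 4.12 (cv2) and the standard library are available. Lean on these libraries where they do the work, as an engineer would, in place of code of your own. Each camera call takes 0.05 s, during which the arm holds its last target. There are 200 camera calls.

TASK

Slide the empty loaf carrier along its rail towards the slicing head until it clicks into the loading station, where the green stripe on the carrier lines up with the green blocks beside the rail, keeping its clamp shut meanwhile. Then pull the spring clamp's red handle back until its yellow index lines up with the red size marker, and hold it there for me to lay the loaf in: finish still holding the clamp open with the gripper's fingers, because it snaps shut when let go. Leave the loaf, jam jar, cup, brush and bottle where they are.

Things in the scene. Friction and masses are not known exactly. Their poses are not given: they have to be found in the camera images.
- slicer: Fixed bread slicer: white base plate 190 (x) x 440 (y) x 12 mm with two rails along y; at its +y end the white slicing head (x -115 to +155, y +230 to +380, 174 mm high). Origin: underside of the base plate, centre of the rail. y runs along the rail towards the head, x across it, z up. Its place and yaw (within 0.3 rad) vary.
- station (a point): Loading station: the top centre, 50 mm above the table, of the green block (12 x 12 mm) beside the rail on the robot's side, at slicer x = -100, y = +40 mm; a second one is across the rail at x = +100. Axes as the slicer.
- carrier (a joint): Travel of the loaf carrier along the rail, m, towards the slicing head (slicer +y): 0 to 0.19, starts at 0 to 0.05. Its centre (green stripe) lies at slicer x = 0, y = -0.10 + value. The loading station is a sprung detent at 0.140; 10 to 20 N to enter or leave it, drawn in from about 5 mm; elsewhere friction is 2 N. The rail goes on 50 mm past it. Deck 170 (x) x 210 (y) mm, top 54 mm up.
- push_face (a point): Middle of the outer (slicer -y) face of the blue push plate at the carrier's tail, 90 mm above the table, 105 mm behind the carrier's centre. The plate is 80 mm wide along x, 10 mm thick, and stands from 54 to 118 mm above the table. Same axes as the slicer. Push it towards +y.
- clamp (a joint): Opening of the spring clamp, m: 0 shut, 0.07 fully open. It opens along the slicer's -x, across the rail. The return spring pulls with about 5 N shut and 1.3 N more per 10 mm; let go, it shuts.
- mark (a joint): Setting of the red size marker, m, on the clamp's scale: the yellow index is level with the marker when joint clamp equals this value. Between 0.028 and 0.055; it is stiff (30 N) and need not be touched.
- jaw: Moving jaw of the clamp: upright wooden plate 12 mm thick (x), 140 mm long (y), 61 to 109 mm above the table, with a steel neck (12 x 50 mm) and the red handle on top. Origin: underside of the plate, mid thickness, level with the carrier's centre in y. Axes as the slicer. Shut, it is at slicer x = +12 mm. A fixed wooden jaw, 12 mm thick, 104 mm high, stands at slicer x = +66 mm.
- handle (a point): Centre of the red handle, a round bar 16 mm in diameter and 70 mm long along the slicer's y, 157 mm above the table, on the jaw's neck (neck 12 mm thick below it). Nothing stands beside or above it: take it from above, fingers closing along the slicer's x. It lies 15 mm to slicer -y of the jaw's origin. Axes as the slicer.
- index (a point): Outer tip of the yellow index, a bar 5 mm wide (x) that sticks out of the jaw towards slicer +y over the white scale, 67 mm above the table. It moves with the clamp. Axes as the slicer.
- mark_tip (a point): Inner tip of the red size marker on the white scale at the carrier's +y edge, 5 mm wide (x), 67 mm above the table. The index is at the marker when both have the same slicer x. Rides with the carrier. Axes as the slicer.
- loaf: Short brown loaf, 210 mm long along its y, 60 mm thick, lying loose on the table by the robot's right. Origin: underside, centre. Leave it.
- jam_jar: Amber jar with a red lid, diameter 68 mm, height 100 mm. Origin: underside. Leave it.
- cup: White mug, rim diameter 80 mm, height 90 mm. Origin: underside. Leave it.
- brush: Pastry brush lying along its x, wooden handle. Origin: underside, centre. Leave it.
- oil_bottle: Green glass bottle, diameter 60 mm, height 190 mm. Origin: underside. Leave it.
There are look-alikes about, which are no part of the job. There is more than one size of the jam_jar; the job needs the middle-sized.

How it is judged:
On the way, in this order (a step that is already met when the one before it is completed fails the run):
1. the carrier sits in the loading station with its clamp still shut (value of joint carrier between 0.135 and 0.145 m and value of joint clamp below 0.015 m), for 0.3 s.
2. the clamp is held open with its index at the red marker (value of joint carrier between 0.135 and 0.145 m and x of index in the frame of mark_tip between -0.005 and 0.005 m and contact force between the fingers and jaw above 3 N), for 0.5 s.
At the end, for the whole second after the job is handed in: The carrier is in the loading station (within 5 mm), the clamp's index is within 5 mm of the red marker and still (under 10 mm/s), held by the gripper's fingers (more than 3 N on the jaw or its handle), with none of the loose things touching the jaw (all of step 2 and velocity of joint clamp between -0.01 and 0.01 m/s and contact force between jaw and loaf below 0.5 N and contact force between jaw and jam_jar below 0.5 N and contact force between jaw and cup below 0.5 N and contact force between jaw and brush below 0.5 N and contact force between jaw and oil_bottle below 0.5 N); the arm keeps its last pose, push and grip.
It fails at once if the loaf is moved by more than 25 mm (distance of loaf from where it was at the start of the episode above 0.025 m).
It fails at once if the jam jar is moved by more than 25 mm (distance of jam_jar from where it was at the start of the episode above 0.025 m).
It fails at once if the cup is moved by more than 25 mm (distance of cup from where it was at the start of the episode above 0.025 m).
It fails at once if the brush is moved by more than 25 mm (distance of brush from where it was at the start of the episode above 0.025 m).
It fails at once if the oil bottle is moved by more than 25 mm (distance of oil_bottle from where it was at the start of the episode above 0.025 m).
It also fails if it takes over 48 s, if anything falls off the work surface, if the arm or the gripper's body presses on something with over 40 N, if the wrist force passes 120 N, or if a joint passes its speed limit or range.

## Working session

There is one attempt and no reset: what is moved stays moved. The work goes in short steps, Python scripts to look and compute and a shell command to move; the robot and the scene stay as the last step left them, time stands still between calls to the robot, and variables do not carry over. Pictures are saved under pics/ and viewed, at most 10 in all, crops included, and the job is handed in when it is done.

```bash
ls; mkdir -p pics; python3 - <<'E'
from workcell import *
import cv2
s=status.observe();print({k:s[k] for k in('clock','position','tool_rot','force','grip_width')})
for n in('top','side'):
    cv2.imwrite(f'pics/{n}0.png',grab_frame(n)); print(camera_params(n))
E
```

```text
pics
{'clock': 0.0, 'position': array([ 0.16586464, -0.60225187,  0.23871459]), 'tool_rot': array([-3.14044488e+00,  6.57206162e-05,  2.68815471e-01]), 'force': array([-0.14001244,  0.99277171, -0.41698156]), 'grip_width': 0.08548938185914229}
{'K': array([[454.72388797,   0.        , 319.37173664],
       [  0.        , 454.72388797, 244.47230303],
       [  0.        ,   0.        ,   1.        ]]), 'k1': -0.05694602214304768, 'rvec': array([ 2.10441678, -2.16808027,  0.15891215]), 'tvec': array([-0.01050421,  0.49643741,  1.47948108])}
{'K': array([[498.59707868,   0.        , 316.72946291],
       [  0.        , 498.59707868, 241.49122845],
       [  0.        ,   0.        ,   1.        ]]), 'k1': -0.04025069002771177, 'rvec': array([ 2.02562972,  0.82275378, -0.44116053]), 'tvec': array([-0.33529445, -0.10788483,  1.97498983])}
```

View pics/top0.png

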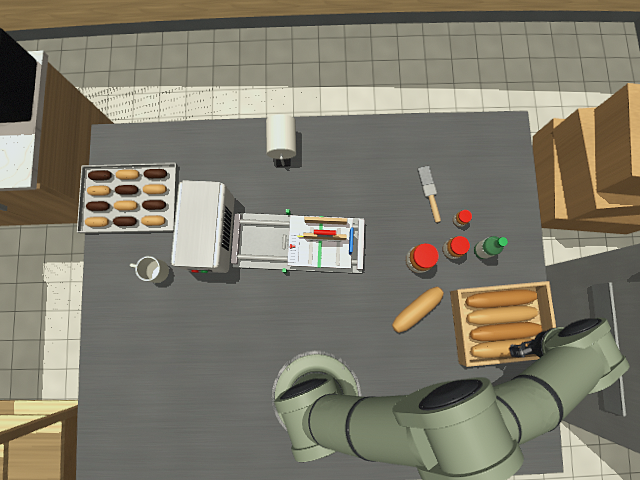

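View pics/side0.png

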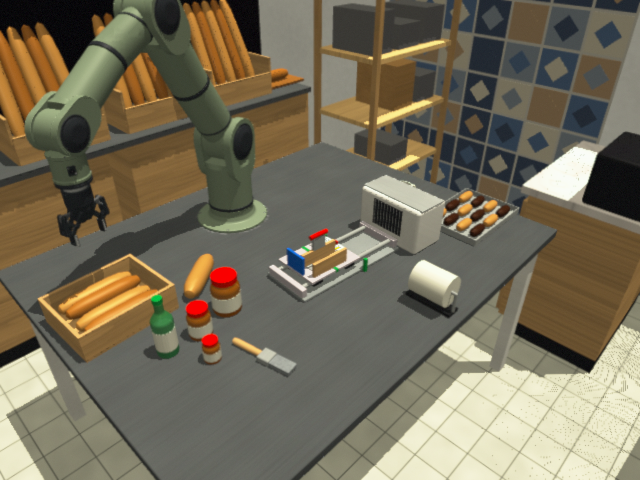

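Top view: the slicer head is at (205,226) and the carrier at (325,243). The green blocks are at (287,211) and (285,269), the blue push plate at (352,240), and the red handle at (325,233). The jam jars are at (425,258), (457,247) and (463,218). The middle-sized one is (457,247), and none of them will be touched. The side view agrees with this.

Next I measure the coloured features and enlarge the carrier.

```bash
cat > h.py <<'E'
import numpy as np, cv2
from workcell import *
def cam(n):
    c=camera_params(n); R=cv2.Rodrigues(c['rvec'])[0]; return c,R,np.array(c['tvec'])
def ray(n,u,v):
    c,R,t=cam(n);K=c['K'];d=np.array([(u-K[0,2])/K[0,0],(v-K[1,2])/K[1,1]]);s=d.copy()
    for _ in range(20): s=d/(1+c['k1']*(s@s))
    return -R.T@t, R.T@np.array([s[0],s[1],1])
def at_z(n,u,v,z):
    o,d=ray(n,u,v); return o+d*(z-o[2])/d[2]
def proj(n,P):
    c,R,t=cam(n);q=R@np.array(P)+t;s=q[:2]/q[2];s=s*(1+c['k1']*(s@s));return c['K'][:2,:2]@s+c['K'][:2,2]
def blobs(im,col,roi):
    h=cv2.cvtColor(im,cv2.COLOR_BGR2HSV);H,S,V=cv2.split(h)
    rng={'green':(45,85),'blue':(100,125),'yellow':(22,34),'red':(0,5)}[col]
    m=(H>=rng[0])&(H<=rng[1])&(S>120)&(V>60)
    if col=='red': m|=(H>=175)&(S>120)&(V>60)
    k=np.zeros_like(m);x0,y0,x1,y1=roi;k[y0:y1,x0:x1]=m[y0:y1,x0:x1]
    n,l,st,ce=cv2.connectedComponentsWithStats(k.astype(np.uint8),connectivity=8)
    return [(np.round(ce[i],1).tolist(),st[i].tolist()) for i in range(1,n) if st[i,4]>2]
E
python3 - <<'E'
from h import *
im=cv2.imread('pics/top0.png');Z={'green':.05,'blue':.118,'yellow':.067,'red':.165}
for c in Z:
    for ce,st in blobs(im,c,(270,200,375,280)):
        print(c,ce,st,np.round(at_z('top',*ce,Z[c]),3),np.round(at_z('top',*ce,.067),3))
cv2.imwrite('pics/c0.png',cv2.resize(im[195:285,230:370],(784,504),interpolation=cv2.INTER_CUBIC))
E
```

```text
green [287.6, 210.6] [286, 209, 4, 4, 11] [0.612 0.078 0.05 ] [0.608 0.077 0.067]
green [321.0, 216.0] [320, 216, 3, 1, 3] [ 0.59  -0.034  0.05 ] [ 0.587 -0.034  0.067]
green [320.5, 225.8] [319, 224, 4, 5, 12] [ 0.557 -0.031  0.05 ] [ 0.554 -0.031  0.067]
green [319.1, 253.7] [318, 241, 4, 27, 65] [ 0.463 -0.024  0.05 ] [ 0.461 -0.024  0.067]
green [283.7, 269.6] [282, 268, 4, 4, 9] [0.414 0.094 0.05 ] [0.412 0.093 0.067]
blue [350.7, 240.7] [349, 228, 5, 27, 92] [ 0.492 -0.125  0.118] [ 0.501 -0.128  0.067]
yellow [300.5, 236.0] [298, 236, 6, 1, 6] [0.522 0.036 0.067] [0.522 0.036 0.067]
red [324.7, 232.0] [314, 230, 22, 5, 106] [ 0.514 -0.043  0.165] [ 0.532 -0.044  0.067]
red [291.2, 245.6] [290, 244, 5, 4, 11] [0.475 0.06  0.165] [0.491 0.067 0.067]
```

View pics/c0.png

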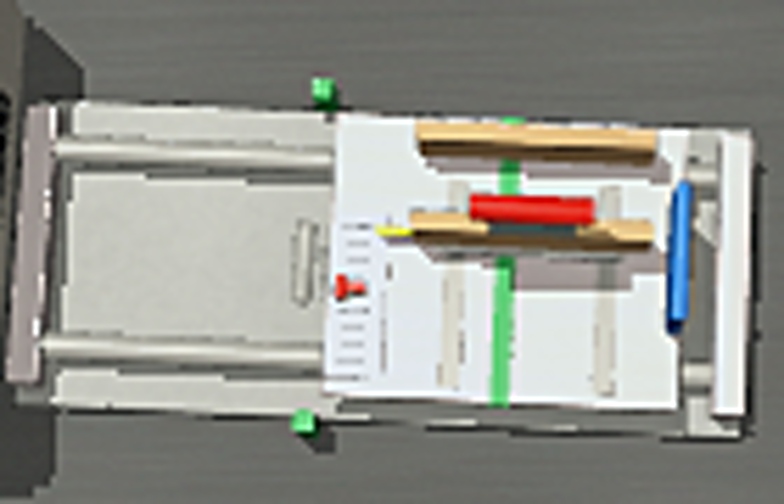

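The enlarged crop confirms the green blocks at crop (322,92) and (304,424), the stripe at x≈503, the plate at (680,257), the handle at (530,210), the index at (395,231) and the marker at (348,288). From these, slicer yaw is about -0.08, the origin is about (0.510, 0.046), and the carrier value is about 0.027. I'll move behind the push plate with the fingers shut.

```bash
cat >> h.py <<'E'
A=-.08; O=np.array([.510,.046]); X=np.array([np.cos(A),np.sin(A)]); Y=np.array([-np.sin(A),np.cos(A)])
def sl(p): d=np.array(p)[:2]-O; return np.array([d@X,d@Y])
def go(xs,ys,z,yaw=np.pi/2+A):
    from scipy.spatial.transform import Rotation as Ro
    s=status.observe(); R=Ro.from_euler('xyz',s['tool_rot']).as_matrix()
    P=np.r_[O+xs*X+ys*Y,z]; u=R.T@(P-s['position'])/.06
    dy=(yaw-s['tool_rot'][2]+np.pi)%(2*np.pi)-np.pi
    print('units',np.round(u,2),'twist',round(-np.degrees(dy)/8,2),'t',s['clock'],'tcp sl',np.round(sl(s['position']),4),np.round(s['position'][2],4),'F sl',np.round([s['force'][:2]@X,s['force'][:2]@Y,s['force'][2]],1),'q',np.round(s['qpos'],2))
E
python3 -m creep '[[0.7,-0.54,0,-0.9,0],[1.4,-1.08,0,-1.8,0],[2.1,-1.62,0,-2.7,0],[2.8,-2.16,0,-3.6,0],[3.5,-2.7,0,-4.5,0]]' 40
python3 -c "
from h import *
go(0,-.23,.2)"
```

```text
clock: 0.72
position: [0.3261, -0.3891, 0.2392]
tool_rot: [-3.141, 0.0, 0.901]
force: [0.9, -0.4, -0.6]
grip_width: -0.0001
finger_force: 0.0
units [4.4  0.03 0.65] twist -4.22 t 0.725 tcp sl [-0.1485 -0.4484] 0.2392 F sl [ 1.  -0.3 -0.6] q [ 0.96  0.34 -0.26  1.89  0.11  0.92 -0.02]
```

```bash
python3 -m creep '[[0.8,0,0,-0.9,0],[1.7,0,0.1,-1.8,0],[2.6,0,0.2,-2.7,0],[3.5,0,0.4,-3.6,0],[4.3,0.03,0.65,-4.2,0]]'
python3 -m creep '[[0,0,0,0,0],[0,0,0,0,0]]'
python3 -c "
from h import *
go(0,-.23,.098)"
```

```text
clock: 1.35
position: [0.4888, -0.1885, 0.2]
tool_rot: [3.141, -0.0, 1.487]
force: [-0.9, -1.2, -0.1]
grip_width: 0.0
finger_force: 0.0
clock: 1.6
position: [0.4874, -0.1903, 0.2001]
tool_rot: [-3.141, 0.0, 1.483]
force: [-0.0, -0.1, -0.1]
grip_width: 0.0001
finger_force: 0.0
units [0.12 0.06 1.7 ] twist -0.06 t 1.6 tcp sl [-0.0036 -0.2374] 0.2001 F sl [-0.  -0.1 -0.1] q [ 0.6   0.44 -0.45  1.89  0.25  0.87 -0.06]
```

```bash
python3 -m creep '[[0,0.06,0.6,0,0],[0,0.06,1.2,0,0],[0,0.06,1.7,0,0],[0,0.06,1.7,0,0]]'
python3 -m creep '[[0.2,0,0,0,0],[0.4,0,0,0,0],[0.6,0,0,0,0],[0.8,0,0,0,0],[1.0,0,0,0,0]]'
python3 - <<'E'
from h import *
im=grab_frame('top');cv2.imwrite('pics/top1.png',im);go(0,-.06,.098)
for c,z in(('green',.054),('blue',.118)):
    for ce,st in blobs(im,c,(270,200,375,280)): print(c,ce,st,np.round(sl(at_z('top',*ce,z)),4))
E
```

```text
clock: 2.1
position: [0.4899, -0.1911, 0.0972]
tool_rot: [-3.139, -0.0, 1.482]
force: [0.9, 1.0, 0.0]
grip_width: -0.0001
finger_force: 0.0
clock: 2.72
position: [0.4967, -0.1301, 0.0985]
tool_rot: [3.141, 0.001, 1.483]
force: [-1.9, -3.0, 1.9]
grip_width: 0.0002
finger_force: 1.6
units [ 1.91 -0.03  0.01] twist -0.04 t 2.775 tcp sl [ 0.0009 -0.1748] 0.0985 F sl [0.  2.7 0.7] q [ 0.42  0.58 -0.38  1.99  0.35  0.64 -0.27]
green [287.6, 210.6] [286, 209, 4, 4, 11] [0.0987 0.0397]
green [317.0, 216.0] [316, 216, 3, 1, 3] [ 0.085  -0.0597]
green [316.7, 225.5] [316, 223, 3, 6, 13] [ 0.0526 -0.0603]
green [315.1, 252.8] [314, 240, 4, 27, 64] [-0.0392 -0.0598]
green [283.3, 269.4] [282, 268, 4, 4, 9] [-0.0993  0.0415]
```

```bash
python3 -m creep '[[0.3,-0.01,0,0,0],[0.6,-0.02,0,0,0],[0.9,-0.02,0,0,0],[1.2,-0.02,0,0,0],[1.4,-0.02,0,0,0]]'
python3 -m creep '[[0,0,0,0,0],[0,0,0,0,0]]'
cat > m.py <<'E'
from h import *
im=grab_frame('top');cv2.imwrite('pics/last.png',im);go(0,-.075,.098)
for c,z in(('green',.054),('blue',.118)):
    for ce,st in blobs(im,c,(230,200,375,280)): print(c,ce,st,np.round(sl(at_z('top',*ce,z)),4))
E
python3 m.py
```

```text
clock: 3.4
position: [0.5026, -0.0454, 0.0983]
tool_rot: [-3.141, -0.0, 1.484]
force: [0.4, -6.9, 3.8]
grip_width: 0.0003
finger_force: 4.2
clock: 3.65
position: [0.5026, -0.0469, 0.0982]
tool_rot: [-3.141, -0.0, 1.483]
force: [0.3, -0.2, 0.4]
grip_width: -0.0001
finger_force: 0.0
units [ 0.31 -0.    0.  ] twist -0.05 t 3.7 tcp sl [ 0.0001 -0.0934] 0.0982 F sl [-0.  -0.3 -0. ] q [ 0.26  0.57 -0.38  2.01  0.35  0.62 -0.44]
green [287.6, 210.6] [286, 209, 4, 4, 11] [0.0987 0.0397]
green [291.0, 214.7] [290, 214, 3, 2, 3] [0.0852 0.0274]
green [290.9, 224.2] [290, 222, 3, 6, 16] [0.0529 0.0258]
green [289.0, 251.5] [287, 239, 5, 27, 62] [-0.0391  0.0265]
green [283.2, 269.4] [282, 268, 3, 4, 8] [-0.0993  0.0419]
```

```bash
python3 -m creep '[[0.04,0,0,0,0],[0.08,0,0,0,0],[0.1,0,0,0,0],[0.12,0,0,0,0],[0.14,0,0,0,0]]'
python3 -m creep '[[0.02,0,0,0,0],[0.04,0,0,0,0],[0.06,0,0,0,0]]'
python3 m.py
```

```text
clock: 4.32
position: [0.5032, -0.0404, 0.0983]
tool_rot: [-3.141, 0.002, 1.482]
force: [-0.6, -10.9, 1.5]
grip_width: -0.0003
finger_force: 5.2
clock: 4.7
position: [0.5036, -0.0359, 0.0983]
tool_rot: [-3.141, 0.001, 1.482]
force: [0.2, -6.2, 0.7]
grip_width: 0.0001
finger_force: 2.9
units [ 0.11 -0.    0.  ] twist -0.06 t 4.75 tcp sl [ 0.0001 -0.0818] 0.0983 F sl [-0.7 -3.1  0.1] q [ 0.24  0.57 -0.38  2.01  0.35  0.62 -0.46]
green [287.6, 210.6] [286, 209, 4, 4, 11] [0.0987 0.0397]
green [288.5, 214.0] [287, 214, 4, 1, 4] [0.0872 0.0359]
green [288.1, 224.6] [287, 222, 3, 6, 17] [0.051 0.035]
green [286.4, 251.6] [285, 239, 4, 27, 64] [-0.0399  0.035 ]
green [283.2, 269.4] [282, 268, 3, 4, 8] [-0.0993  0.0419]
```

```bash
for i in 1 2; do python3 -m creep '[[0.02,0,0,0,0],[0.04,0,0,0,0]]' | grep -E 'position|^force'; python3 m.py|grep -E 'units|25[0-9]\.'; done
```

```text
position: [0.5038, -0.0327, 0.0983]
force: [-1.5, -2.4, 1.3]
units [ 0.06 -0.    0.  ] twist -0.05 t 5.05 tcp sl [ 0.0002 -0.0785] 0.0983 F sl [-0.4 -0.4  0.5] q [ 0.23  0.57 -0.38  2.01  0.35  0.62 -0.47]
green [285.4, 251.7] [284, 239, 4, 27, 65] [-0.0404  0.0383]
position: [0.5041, -0.0299, 0.0983]
force: [-1.6, -1.5, 0.2]
units [ 0.01 -0.01  0.01] twist -0.05 t 5.35 tcp sl [ 0.0003 -0.0758] 0.0983 F sl [-0.  -0.3  0.2] q [ 0.23  0.57 -0.38  2.01  0.35  0.62 -0.47]
green [284.7, 252.0] [283, 239, 5, 27, 69] [-0.0415  0.0405]
```

Force has dropped and the stripe (0.0405) is level with the blocks (0.0408), so the carrier has clicked in. I'll back off, rise, and measure everything again.

```bash
python3 -m creep '[[-0.4,0,0,0,0],[-0.8,0,-0.3,0,0.3],[-0.8,0,-1.0,0,1],[-0.8,0,-1.9,0,1],[-0.8,0,-2.2,0,1]]'
python3 -m creep '[[-0.3,0,0,0,1],[-0.5,0,0,0,1],[-0.5,0,0,0,1]]'
python3 - <<'E'
from h import *
im=grab_frame('top');cv2.imwrite('pics/top2.png',im);go(.012,.025,.23)
for c,z in(('green',.054),('yellow',.067),('red',.067),('red',.163)):
    for ce,st in blobs(im,c,(230,200,375,280)): print(c,ce,st,np.round(sl(at_z('top',*ce,z)),4))
cv2.imwrite('pics/c2.png',cv2.resize(im[200:280,235:345],(770,560),interpolation=cv2.INTER_CUBIC))
E
```

```text
clock: 5.98
position: [0.5012, -0.0776, 0.2333]
tool_rot: [3.137, -0.0, 1.484]
force: [0.7, -0.0, -0.9]
grip_width: 0.0723
finger_force: 0.0
clock: 6.35
position: [0.4972, -0.1084, 0.23]
tool_rot: [-3.141, -0.0, 1.482]
force: [-0.6, -0.2, 0.2]
grip_width: 0.0852
finger_force: 0.0
units [2.99 0.18 0.  ] twist -0.06 t 6.4 tcp sl [-0.0004 -0.1542] 0.23 F sl [ 0.3  0.8 -0.1] q [ 0.46  0.38 -0.46  1.89  0.21  0.92 -0.19]
green [287.6, 210.6] [286, 209, 4, 4, 11] [0.0987 0.0397]
green [287.0, 214.0] [286, 214, 3, 1, 3] [0.087  0.0409]
green [286.0, 224.5] [285, 222, 3, 6, 18] [0.051 0.042]
green [284.5, 252.2] [283, 239, 4, 27, 68] [-0.0422  0.0412]
green [283.2, 269.4] [282, 268, 3, 4, 8] [-0.0993  0.0419]
yellow [265.0, 234.3] [262, 234, 6, 2, 9] [0.0123 0.1079]
red [287.4, 230.4] [277, 228, 22, 6, 104] [0.0289 0.0349]
red [257.1, 244.4] [255, 243, 6, 4, 15] [-0.0226  0.1316]
red [287.4, 230.4] [277, 228, 22, 6, 104] [0.0111 0.0262]
red [257.1, 244.4] [255, 243, 6, 4, 15] [-0.037   0.1165]
```

View pics/c2.png

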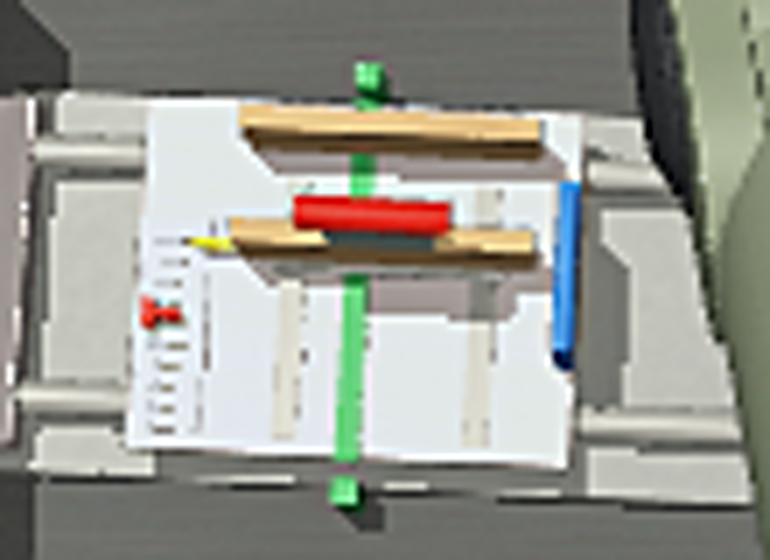

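The stripe lines up with both green blocks, at crop (368,80) and (345,490). The index tip is at (190,242) and the marker tip at (180,312), so the clamp is shut. Next is grasping the handle at crop (372,214).

```bash
python3 -m creep '[[0.7,0.05,0,0,1],[1.5,0.1,0,0,1],[2.3,0.18,0,0,1],[2.99,0.2,0,0,1],[2.99,0.2,0,0,1]]'|head -2
python3 -c "
from h import *
go(.012,.025,.147)"
```

```text
clock: 7.02
position: [0.5247, 0.074, 0.2301]
units [-0.07 -0.01  1.39] twist -0.01 t 7.025 tcp sl [0.0124 0.0291] 0.2301 F sl [ 0.3 -0.2 -0.3] q [ 0.13  0.42 -0.51  1.84  0.24  0.94 -0.56]
```

```bash
python3 -m creep '[[-0.05,0,0.4,0,1],[-0.05,0,0.9,0,1],[-0.05,0,1.39,0,1],[-0.05,0,1.39,0,1]]'|head -3
python3 -m creep '[[0,0,0,0,0.5],[0,0,0,0,0],[0,0,0,0,0],[0,0,0,0,0],[0,0,0,0,0]]' 50
python3 m.py
```

```text
clock: 7.52
position: [0.5235, 0.0665, 0.1454]
tool_rot: [-3.138, 0.001, 1.484]
clock: 8.15
position: [0.524, 0.067, 0.1474]
tool_rot: [-3.141, 0.001, 1.484]
force: [-9.2, -0.1, 15.0]
grip_width: 0.0141
finger_force: 48.5
units [-1.62 -0.19  0.82] twist -0.05 t 8.2 tcp sl [0.0123 0.022 ] 0.1474 F sl [-9.5 -0.8 14.2] q [ 0.1   0.53 -0.46  1.92  0.33  0.77 -0.63]
green [284.0, 260.8] [283, 255, 3, 11, 26] [-0.0708  0.041 ]
green [283.2, 269.4] [282, 268, 3, 4, 8] [-0.0993  0.0419]
```

```bash
python3 -m creep '[[0,-0.1,0,0,0],[0,-0.2,0,0,0],[0,-0.3,0,0,0],[0,-0.4,0,0,0],[0,-0.45,0,0,0]]'
python3 -m creep '[[0,0,0,0,0],[0,0,0,0,0]]'|head -1
python3 - <<'E'
from h import *
go(.012-.033,.022,.147); print(status.observe()['grip_width'])
for n in('top','side'):
    im=grab_frame(n);cv2.imwrite(f'pics/{n}3.png',im)
    u,v=np.round(proj(n,[*(O-.01*X+.09*Y),.067])).astype(int);print(n,u,v)
    c=cv2.resize(im[v-25:v+25,u-40:u+40],None,fx=10,fy=10,interpolation=cv2.INTER_CUBIC);cv2.imwrite(f'pics/{n}3c.png',c)
E
```

```text
clock: 8.82
position: [0.499, 0.069, 0.1476]
tool_rot: [3.139, -0.0, 1.483]
force: [8.4, -2.8, -0.2]
grip_width: 0.0142
finger_force: 48.7
clock: 9.07
units [-0.   -0.14  0.01] twist -0.05 t 9.075 tcp sl [-0.0126  0.0221] 0.1475 F sl [ 7.8 -1.7  0.2] q [ 0.1   0.49 -0.47  1.98  0.32  0.73 -0.65]
0.01427571511707902
top 270 241
side 353 235
```

View pics/top3c.png

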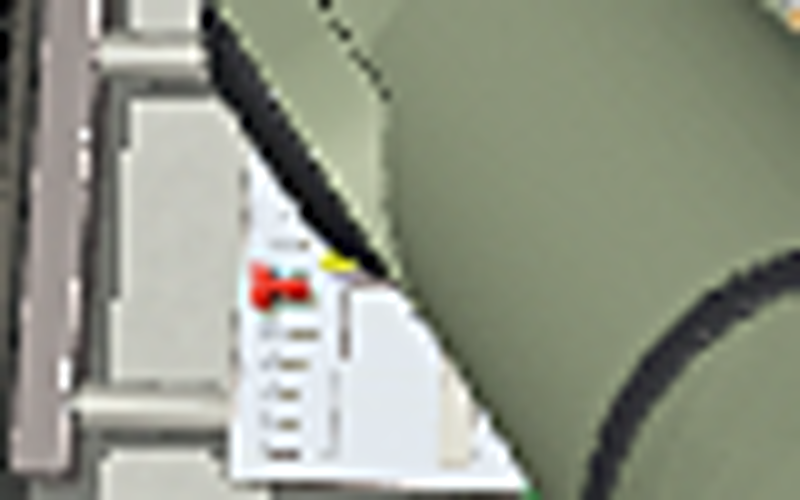

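View pics/side3c.png

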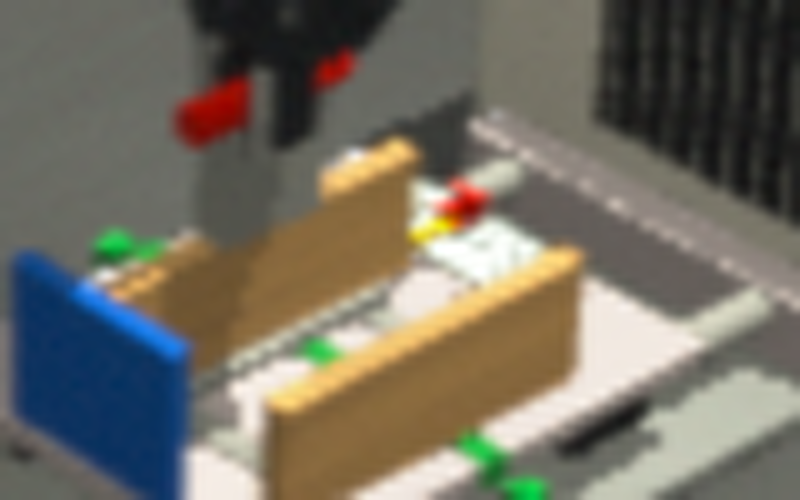

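```bash
python3 - <<'E'
from h import *
for n,pts in(('top',[(262.6,242.1),(260.4,244.3)]),('side',[])):
    for p in pts: print(p,np.round(sl(at_z(n,*p,.067)),4))
im=cv2.imread('pics/top3.png');h=cv2.cvtColor(im,cv2.COLOR_BGR2HSV)
# intensity-weighted rows: yellow & red columns near the tips (this picture and the shut one)
b=im.astype(float)
for f in('top3','top2'):
    b=cv2.imread(f'pics/{f}.png').astype(float)
    for nm,w,(u0,u1,v0,v1) in(('red',np.clip(b[...,2]-np.maximum(b[...,1],b[...,0])-15,0,None),(257,262,240,249)),('yel',np.clip(np.minimum(b[...,2],b[...,1])-b[...,0]-15,0,None),(261,265,230,246))):
        W=w[v0:v1,u0:u1];v,u=np.mgrid[v0:v1,u0:u1];p=((W*u).sum()/W.sum(),(W*v).sum()/W.sum());print(f,nm,np.round(p,2),np.round(sl(at_z('top',*p,.067)),4),W.sum())
E
```

```text
(262.6, 242.1) [-0.0141  0.114 ]
(260.4, 244.3) [-0.0218  0.1208]
top3 red [258.54 244.36] [-0.0223  0.1269] 944.0
top3 yel [262.95 240.55] [-0.0089  0.1132] 752.0
top2 red [258.48 244.38] [-0.0223  0.1271] 941.0
top2 yel [263.21 234.08] [0.0127 0.1139] 546.0
```

In the crop, the index tip is at (325,262) and the marker tip at (310,287), so about 8.5 mm remains. The side view agrees. I'll pull another 0.14 units.

```bash
python3 -m creep '[[0,-0.05,0,0,0],[0,-0.1,0,0,0],[0,-0.14,0,0,0],[0,-0.14,0,0,0],[0,-0.14,0,0,0]]'
python3 - <<'E'
from h import *
go(.012-.033,.022,.147)
out=[]
for n in('top','side'):
    im=grab_frame(n);cv2.imwrite(f'pics/{n}4.png',im)
    u,v=(262,243) if n=='top' else (360,233)
    out.append(cv2.resize(im[v-15:v+15,u-20:u+20],(400,300),interpolation=cv2.INTER_CUBIC))
cv2.imwrite('pics/c4.png',np.hstack(out))
b=cv2.imread('pics/top4.png')
print(b[238:250,256:270].tolist()) if 0 else None
h=cv2.cvtColor(b,cv2.COLOR_BGR2HSV)
for v in range(240,250): print(v,[tuple(int(k) for k in b[v,u]) for u in range(258,268)])
E
```

```text
clock: 9.8
position: [0.4909, 0.0698, 0.1475]
tool_rot: [3.138, -0.001, 1.483]
force: [8.5, -2.5, -0.0]
grip_width: 0.0142
finger_force: 48.7
units [-0.   -0.    0.01] twist -0.05 t 9.8 tcp sl [-0.0209  0.0222] 0.1475 F sl [ 8.7 -1.8 -0. ] q [ 0.1   0.48 -0.47  2.    0.32  0.72 -0.66]
240 [(224, 219, 213), (172, 166, 159), (15, 14, 13), (27, 27, 25), (34, 32, 31), (44, 41, 40), (90, 107, 101), (182, 211, 203), (161, 189, 180), (159, 187, 178)]
241 [(255, 250, 242), (255, 255, 255), (97, 92, 87), (13, 12, 15), (30, 29, 26), (33, 32, 29), (64, 70, 66), (204, 221, 211), (163, 192, 182), (155, 184, 176)]
242 [(255, 253, 238), (255, 255, 246), (232, 223, 213), (17, 13, 10), (21, 18, 18), (30, 24, 25), (29, 27, 24), (39, 50, 46), (164, 197, 186), (156, 184, 175)]
243 [(239, 231, 200), (147, 165, 153), (158, 172, 165), (182, 167, 154), (6, 29, 25), (24, 13, 14), (29, 25, 22), (33, 31, 31), (86, 102, 96), (164, 193, 183)]
244 [(54, 68, 249), (45, 61, 248), (71, 78, 216), (239, 237, 224), (42, 230, 219), (13, 19, 16), (15, 7, 9), (19, 14, 11), (35, 41, 37), (120, 149, 137)]
245 [(59, 71, 161), (0, 2, 139), (27, 35, 101), (181, 195, 188), (163, 184, 187), (114, 198, 201), (27, 47, 53), (12, 7, 9), (7, 3, 4), (31, 43, 39)]
246 [(152, 166, 149), (146, 160, 145), (137, 150, 142), (181, 191, 188), (255, 249, 240), (174, 187, 190), (159, 163, 173), (126, 127, 135), (60, 58, 57), (20, 16, 15)]
247 [(255, 255, 244), (255, 252, 241), (255, 248, 239), (252, 244, 235), (250, 241, 234), (253, 244, 236), (181, 180, 183), (255, 255, 252), (255, 255, 252), (219, 215, 208)]
248 [(252, 244, 236), (250, 242, 234), (250, 242, 234), (247, 239, 232), (246, 238, 231), (246, 239, 231), (171, 171, 174), (249, 245, 237), (244, 241, 234), (247, 243, 237)]
249 [(206, 201, 196), (123, 142, 146), (124, 142, 146), (125, 137, 138), (247, 240, 233), (244, 238, 230), (124, 130, 136), (249, 242, 235), (241, 235, 228), (239, 235, 229)]
```

View pics/c4.png

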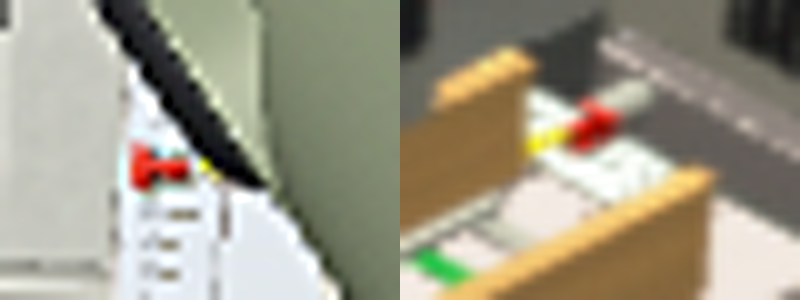

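```bash
python3 - <<'E'
from h import *
def yel(f):
    b=cv2.imread(f).astype(float);w=np.clip(np.minimum(b[...,2],b[...,1]*1.1)-b[...,0]-90,0,None)
    h=cv2.cvtColor(b.astype(np.uint8),cv2.COLOR_BGR2HSV);w[(h[...,0]<24)|(h[...,0]>36)|(h[...,1]<150)]=0
    k=np.zeros_like(w);k[215:245,345:375]=1;w*=k;v,u=np.nonzero(w);W=w[v,u];return (u@W/W.sum(),v@W/W.sum()),len(u)
for f in('side0','side3','side4'):
    p,n=(yel(f'pics/{f}.png'));print(f,np.round(p,2),n,np.round(sl(at_z('side',*p,.067)),4))
print([np.round(proj('side',[*(O+x*X+.114*Y),.067]),1) for x in(-.0126,-.0209,-.026)])
b=cv2.imread('pics/side4.png')
for ce,st in blobs(b,'red',(350,215,375,245)): print('red',ce,st,np.round(sl(at_z('side',*ce,.067)),4))
for v in range(225,236): print(v,[tuple(int(k) for k in b[v,u]) for u in range(351,363)])
E
```

```text
side0 [nan nan] 0 [nan nan]
side3 [355.76 232.41] 4 [-0.0141  0.11  ]
side4 [353.68 231.7 ] 4 [-0.0222  0.1078]
[array([356.9, 232.2]), array([355.2, 231.2]), array([354.2, 230.6])]
red [358.9, 230.1] [357, 228, 5, 5, 16] [-0.0176  0.1291]
225 [(75, 130, 171), (65, 113, 147), (60, 81, 97), (56, 62, 62), (58, 61, 60), (56, 59, 59), (57, 61, 60), (59, 62, 62), (72, 76, 79), (86, 92, 97), (95, 101, 108), (110, 117, 123)]
226 [(61, 105, 136), (70, 110, 136), (88, 105, 112), (75, 81, 80), (61, 64, 64), (57, 60, 60), (55, 58, 57), (59, 63, 62), (80, 86, 88), (103, 111, 116), (134, 146, 151), (177, 195, 197)]
227 [(66, 109, 137), (118, 151, 168), (196, 216, 211), (168, 181, 173), (115, 123, 118), (74, 78, 76), (59, 64, 68), (68, 74, 103), (116, 127, 149), (168, 187, 192), (187, 207, 208), (190, 211, 210)]
228 [(67, 109, 139), (129, 162, 178), (232, 243, 239), (243, 249, 245), (227, 238, 231), (158, 171, 163), (106, 117, 138), (99, 113, 211), (112, 129, 231), (165, 184, 225), (175, 195, 207), (164, 181, 183)]
229 [(70, 112, 143), (117, 152, 171), (181, 201, 197), (226, 237, 230), (242, 250, 
[... 700 characters left out ...]
9, 222)]
233 [(61, 111, 144), (63, 140, 171), (136, 204, 213), (229, 245, 243), (243, 250, 248), (198, 218, 220), (164, 180, 211), (145, 160, 180), (176, 191, 187), (233, 243, 237), (243, 250, 246), (236, 245, 239)]
234 [(67, 112, 143), (100, 133, 157), (122, 147, 155), (174, 194, 192), (238, 247, 242), (246, 251, 248), (247, 252, 249), (247, 252, 249), (246, 251, 248), (222, 233, 225), (210, 223, 215), (243, 249, 245)]
235 [(79, 114, 143), (121, 139, 158), (146, 157, 169), (185, 199, 210), (196, 211, 213), (225, 237, 231), (244, 250, 247), (249, 253, 250), (250, 253, 251), (249, 253, 250), (248, 252, 250), (248, 252, 250)]<stdin>:5: RuntimeWarning: invalid value encountered in scalar divide
```

Both views put the index at x ≈ -0.022, the same as the marker. I'll hold it, check the carrier once more, and hand in.

```bash
python3 -m creep '[[0,0,0,0,0],[0,0,0,0,0],[0,0,0,0,0],[0,0,0,0,0],[0,0,0,0,0]]'; python3 -m creep '[[0,0,0,0,0],[0,0,0,0,0],[0,0,0,0,0]]'|head -2; python3 m.py && python3 -c "
from workcell import bot
print(bot.job_done())"
```

```text
clock: 10.52
position: [0.4909, 0.0698, 0.1475]
tool_rot: [3.138, -0.001, 1.483]
force: [9.0, -2.9, 0.9]
grip_width: 0.0145
finger_force: 48.7
clock: 10.9
position: [0.4909, 0.0697, 0.1475]
units [-1.62  0.36  0.83] twist -0.05 t 10.95 tcp sl [-0.0209  0.0222] 0.1475 F sl [ 9.3 -1.6 -0.1] q [ 0.1   0.48 -0.47  2.    0.32  0.72 -0.66]
green [282.7, 270.3] [282, 270, 2, 2, 3] [-0.1023  0.0433]
blue [316.0, 228.0] [315, 226, 3, 5, 13] [ 0.0317 -0.0602]
the job is handed in; nothing more can be done
None
```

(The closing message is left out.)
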